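# Pack two profile samples in a clip case and shut the lid

### The job

Load the white grooved sample bar that lies on the bench into the empty roller clip of the open grey case, and push both bars (the other one has only been laid on its clip) all the way down until each is level and fully home in its clip and nothing stands above the case's rim. Press firmly but do not ram them, and only then close the lid completely. Leave the other things on the bench where they are.

Things in the scene. Friction and masses are not known exactly. Their poses are not given: they have to be found in the camera images.
- case: Open grey plastic case fixed to the bench: 120 (x) by 270 (y) by 47 mm high, walls and floor 4 mm. Origin: centre of its underside, on the bench. Its x axis points from the front wall (robot side) to the hinge side, z up. Two identical roller clips stand in it, side by side along y, 62 mm either side of the origin, 60 mm in front of the hinge line.
- lid (a joint): Lid angle, rad: 0 closed, grows as it opens, stop at 1.15. Even fully open the lid leans over the clips: a gripper coming straight down on a clip hits it, so come in with the tool leaning back to the case's front by 30 to 45 degrees. Clear panel in a grey frame, 120 by 270 by 6 mm, no handle, no latch. Friction (0.16 N m) holds it at any angle: push its outer face near the free edge right down.
- lid_hinge (a point): Middle of the hinge line, on the case's rear rim (its +x side), 47.5 mm above the bench. The hinge line runs along the case's y axis; at angle q the lid's inner face runs from here 120 mm: cos q towards the case's -x, sin q upwards.
- lid_edge (a point): Middle of the lid's free edge, on its outer face (the upper face when closed). Closed it is 53.5 mm above the bench.
- nest_a: Roller clip with a sample already laid on it (left or right in the case). Black base 78 (x) by 44 (y) by 6 mm on the case floor; front and rear posts 26 mm along y, 60 mm apart inside, tops 36 mm above the base's underside, each with a steel roller along y, 8 mm thick, 30 mm long, axis 22.5 mm above that underside. Origin: centre of the base's underside, 4 mm above the bench; axes as the case's.
- nest_b: The empty roller clip, the same as nest_a. The rollers rest 48 mm apart, surface to surface, and spring apart to front and rear (1.2 N/mm each) to let a 56 mm sample between the posts, then close in its grooves. Laid on the rollers a sample's centre is 39 mm above the nest's origin, its top 13 mm above the case's rim; home: centre 23 mm above the nest's origin, top 3 mm below the rim.
- sample_a: White bar, 56 (x) by 34 mm (z), 50 mm long (y), long edges bevelled 6 mm, a V groove 5 mm deep along each side, grey ends, 0.09 to 0.15 kg, lying loose on nest_a's rollers, along its y. Origin: centre. Pushing down on the middle of its top with 10 to 20 N drives it 16 mm down; it snaps home onto the hard base. Over 60 N between a sample and its clip counts as ramming.
- sample_b: An identical sample, lying flat on the bench to the left of the case (its centre 17 mm up), its length sideways (y), turned 10 to 46 degrees to the left. Take it by its two end faces (50 mm apart). It goes into nest_b, likewise with its length along the nest's y.
- coupling: Bystander: white octagonal ring, 56 mm across, 34 mm high, standing on the bench. Leave it. Origin: centre of the underside.
- tape: Bystander: roll of paper tape lying flat, 100 mm across, 36 mm high. Leave it.
- driver: Bystander: screwdriver lying on the bench. Leave it.
- profile: Bystander: white octagonal profile, 50 mm across, 420 mm long, lying behind the case. Leave it.
- block: Bystander: plywood block 90 by 40 by 60 mm. Leave it.

How it is judged:
By the outcome, as a careful person would: the job done as asked, in the order asked, and still so for the second after the job is handed in, with the robot touching nothing.
It also fails if it takes over 72 s, if anything falls off the work surface, if the arm or the gripper's body presses on something with over 40 N, if the wrist force passes 120 N, or if a joint passes its speed limit or range.

### The arm

A 6-joint arm with a two-finger parallel gripper is mounted at the origin on the work surface. World frame = base frame: x ahead of the robot, y to its left, z up, the work surface at z = 0. Lengths are in m, angles in rad, forces in N, time in s.
With the tool pointing down it reaches from about 0.325 to 0.85 m from the base axis. Payload 15.5 kg.
Tool frame: the origin (TCP) lies midway between the tips of the shut fingers; the grasp point (between the pads) lies arm.tcp_to_grasp behind it (arm.tcp_to_grasp is the distance from the TCP to the grasp point, in m); z points along the fingers, y is the line along which they close (so a half turn about z gives the same grasp; the last joint's range is limited). The gripper opens to 91 mm and grips with 3 to 60 N. Pads are 32 mm wide; open, the fingers measure 118 mm over their backs; the gripper's body (76 mm by 178 mm) begins 60 mm behind the grasp point.
Start: joints at [-1.2, 0.494, 1.345, -0, 1.302, -0.096], TCP at [0.281, -0.558, 0.214] pointing down, gripper open.
Joint ranges: [-2.91, 2.91], [-0.82, 2.16], [0.22, 2.67], [-1.22, 4.37], [0.12, 2.79], [-3.08, 3.08]. Speed limits (rad/s): [1.89, 1.89, 2.57, 3.01, 3.01, 3.01].

### API

Orientations are given as a 3x3 rotation matrix whose columns are the frame's x, y, z axes.
In Python, from workcell import arm gives the robot as it stands.
- The arm moves only by the shell command python3 -m handwheel 'ROWS' [FORCE]. ROWS is JSON, a list of rows, each a list of 7 numbers: the turn, a rotation vector about the tool's x, y, z in rad, then the shift along the tool's x, y, z in mm, then the finger opening in mm, from 0 to 91.2. In form: [[wx, wy, wz, tx, ty, tz, hand], ...]. A call has 1 to 10 rows; each row is the pose to reach, as a shift and turn from the pose commanded when the call began, along the tool's axes at that moment; what a row does not reach only later rows make up. A row lasts 1/10 s, in which the tool goes at most 50 mm and 8.59 degrees, less where a joint would pass 70% of its speed; a pose out of reach is approached as far as the arm can. A call with a gripper value outside its range is refused whole. The fingers move at their own pace and stop on an object; FORCE is the grip in N (left out, the last holds). Time passes only in rows, so rows that repeat a pose let the fingers close. It gives the time, the measured TCP pose, the force, the opening and the grip force at its end, in the units of the state.
- arm.state(): the state, without advancing time (a new reading comes with each control period).
- arm.get_image(name): name is "scene" or "top"; returns a dict with "color" (420x560x3 uint8, red, green, blue), "camera_matrix" (3x3 intrinsics, pixels), "D" ([k1, k2, p1, p2, k3] as OpenCV has them; the pictures are not rectified), "rvec" (rotation vector, rad) and "tvec" (3), from world to camera coordinates, as OpenCV has them. Camera axes: x right, y down, z forward; pixel columns grow to the right and rows downward; lengths in m; the calibration is good to about 2 mm. A picture is of the moment at which its call begins. There is no depth.
- arm.finish_job(): hands the job in; it is judged then, once.
The state is a dict: "t": time; "q": joint angles; "dq": joint speeds; "joint_efforts": joint torques, N m; "tcp_pos": TCP position; "eef_rot": TCP orientation; "ft_force": force on the tool from outside, world axes, zero at the start; "moment": the same for the moment, N m; "finger_gap": opening from 0.0 (shut) to 1.0 (fully open); "grip_force": force on a finger pad.
Only numpy, scipy, OpenCV 4.12 (cv2) and the standard library are available. Lean on these libraries where they do the work, as an engineer would, in place of code of your own. Each camera call takes 0.05 s, during which the arm holds its last target. There are 200 camera calls.

## Working session

There is one attempt and no reset: what is moved stays moved. The work goes in short steps, Python scripts to look and compute and a shell command to move; the robot and the scene stay as the last step left them, time stands still between calls to the robot, and variables do not carry over. Pictures are saved under pics/ and viewed, at most 10 in all, crops included, and the job is handed in when it is done.

```bash
mkdir -p pics; python3 - <<'E'
from workcell import arm
import cv2
for n in("scene","top"):
    d=arm.get_image(n); cv2.imwrite(f"pics/{n}0.png",d["color"][:,:,::-1]); 
    print(n,d["camera_matrix"].tolist(),d["D"],d["rvec"],d["tvec"])
s=arm.state();print(s,arm.tcp_to_grasp)
E
```

```text
scene [[403.83500464041987, 0.0, 285.8552810346009], [0.0, 403.83500464041987, 205.71203224118852], [0.0, 0.0, 1.0]] [0.02475485 0.         0.         0.         0.        ] [ 0.87343862  2.55383799 -1.05349664] [ 0.36465335 -0.27633768  1.32601236]
top [[446.4421266557793, 0.0, 278.5237666851012], [0.0, 446.4421266557793, 209.34966259940688], [0.0, 0.0, 1.0]] [0.01118993 0.         0.         0.         0.        ] [ 2.09569327 -2.14353182  0.19623057] [0.14475675 0.58457176 0.99856936]
{'t': 0.1, 'q': array([-1.19949062e+00,  4.94114645e-01,  1.34605846e+00, -1.06656988e-05,
        1.30252021e+00, -9.54771858e-02]), 'dq': array([-0.00086385, -0.00111856, -0.00258234, -0.00049451,  0.00063981,
        0.00036839]), 'joint_efforts': array([ 5.72238478e-04, -8.80239916e+01, -3.82544732e+01,  7.09862052e-02,
        4.82866564e-02, -3.68427209e-05]), 'tcp_pos': array([ 0.28114663, -0.55780934,  0.21340551]), 'eef_rot': array([[ 8.93019398e-01,  4.50017985e-01, -4.08936226e-04],
       [ 4.50018161e-01, -8.93018819e-01,  1.02191745e-03],
       [ 9.46934869e-05, -1.09662084e-03, -9.99999394e-01]]), 'ft_force': array([-0.09309751,  0.18118492, -0.22671727]), 'moment': array([-0.00461652, -0.00604928, -0.04272629]), 'grip_force': 0.0, 'finger_gap': 1.001753454041503} 0.0188
```

View pics/scene0.png

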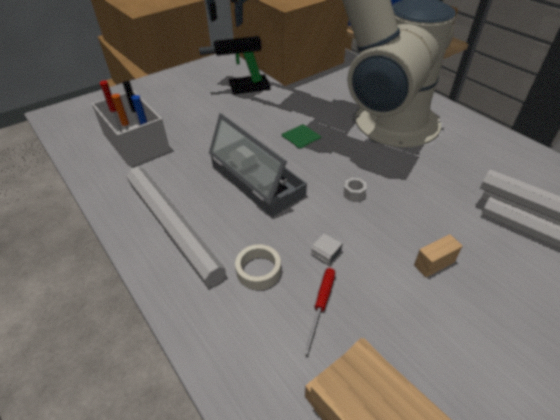

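View pics/top0.png

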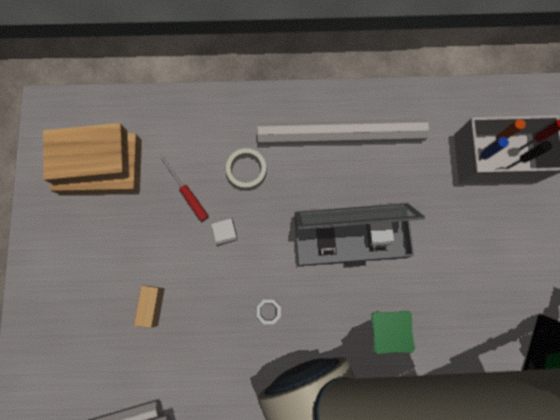

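The top picture shows sample_b at (224,231), the case with its front rim around y≈263, the empty clip at (327,240) and the filled clip at (382,238). I'll enlarge both views.

```bash
python3 - <<'E'
import cv2
a=cv2.imread("pics/top0.png")[192:277,200:430]
b=cv2.imread("pics/scene0.png")[110:270,200:350]
cv2.imwrite("pics/c1.png",cv2.resize(a,None,fx=3.45,fy=3.45,interpolation=2))
cv2.imwrite("pics/c2.png",cv2.resize(b,None,fx=3.7,fy=3.7,interpolation=2))
E
```

```text
(no output)
```

View pics/c1.png

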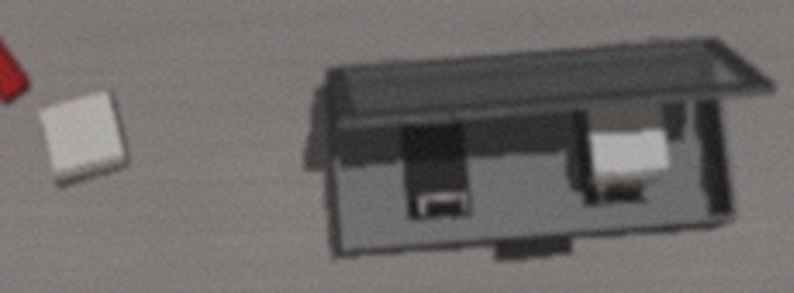

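View pics/c2.png

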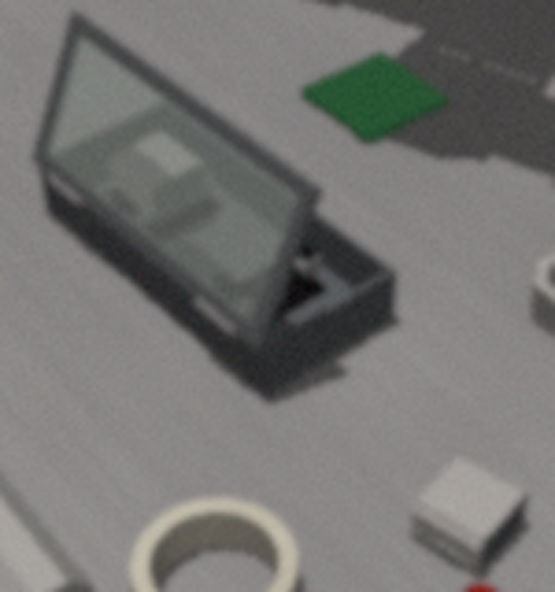

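```bash
cat > h.py <<'E'
import numpy as np, cv2
from workcell import arm
from scipy.optimize import least_squares
def cam(n):
    d=arm.get_image(n); return d
def proj(d,P): return cv2.projectPoints(np.array(P,float).reshape(-1,3),d["rvec"],d["tvec"],d["camera_matrix"],np.array(d["D"]))[0].reshape(-1,2)
def place(x,y,a,P):
    c,s=np.cos(a),np.sin(a); P=np.array(P,float); return np.c_[x+c*P[:,0]-s*P[:,1],y+s*P[:,0]+c*P[:,1],P[:,2]]
E
python3 - <<'E'
from h import *
T,S=cam("top"),cam("scene")
t=lambda L:(np.array(L,float)+.5)/3.45-.5+[200,192]
s=lambda L:(np.array(L,float)+.5)/3.7-.5+[200,110]
def lid(q,y,r=.12,o=0): return [.06-r*np.cos(q)+o*np.sin(q),y,.0475+r*np.sin(q)+o*np.cos(q)]
# case
def f(p):
    x,y,a,q=p; A=lambda P:place(x,y,a,P)
    r=[proj(T,A([[-.06,.135,.047],[-.06,-.135,.047],lid(q,.135,o=.003),lid(q,-.135,o=.003),lid(q,.135,0,.006),lid(q,-.135,0,.006)]))-t([[335,254],[734,220],[338,124],[775,90],[328,68],[717,40]]),
       proj(S,A([lid(q,-.135,o=.003),lid(q,.135,o=.003),[-.06,.135,.047],[-.06,.135,0],[.06,.135,0],[.06,-.135,0]]))-s([[75,15],[320,192],[395,270],[396,320],[270,400],[48,208]])]
    return np.concatenate(r).ravel()
r=least_squares(f,[.55,-.15,0,1.1],loss="soft_l1");print("case",r.x.round(4),f(r.x).reshape(-1,2).round(1).tolist())
def g(p):
    A=place(*p,[[.022,.025,.034],[.022,-.025,.034],[-.022,-.025,.034],[-.022,.025,.034]])
    return np.concatenate([proj(T,A)-t([[41,110],[109,91],[125,157],[56,178]]),proj(S,A)-s([[417,503],[460,458],[527,500],[480,548]])[[3,0,1,2]]*1.0]).ravel() if 0 else np.concatenate([proj(T,A)-t([[41,110],[109,91],[125,157],[56,178]]),proj(S,A)]).ravel()[:8]
r=least_squares(g,[.55,.15,.26]);print("B",r.x.round(4),g(r.x).reshape(-1,2).round(1).tolist())
A=place(*r.x,[[.022,.025,.034],[.022,-.025,.034],[-.022,-.025,.034],[-.022,.025,.034]])
print(((proj(S,A)-[200,110])*3.7).round())
print("top cam",(-cv2.Rodrigues(T["rvec"])[0].T@T["tvec"]).ravel())
E
```

```text
case [ 0.5257 -0.0426  0.0518  1.1239] [[1.2, -1.2], [1.2, 0.1], [-0.5, -0.6], [-0.0, -0.2], [-1.0, -0.3], [-0.4, -0.6], [0.8, -1.4], [0.6, -0.8], [1.1, 0.1], [0.2, -0.3], [-0.5, -0.5], [0.4, -0.2]]
B [0.5436 0.264  0.2456] [[-0.2, 0.9], [0.3, 1.0], [0.1, -0.6], [-0.2, -1.2]]
[[487. 533.]
 [419. 494.]
 [460. 451.]
 [527. 489.]]
top cam [0.38896493 0.12860065 1.09178184]
```

```bash
cat >> h.py <<'E'
from scipy.spatial.transform import Rotation as R
def rot(a,L):
    c,s=np.cos(L),np.sin(L); return R.from_euler("z",a).as_matrix()@np.array([[c,0,s],[0,-1,0],[s,0,-c]])
def rel(p,a,L,s=None):
    s=s or arm.state(); R0=s["eef_rot"]; 
    return R.from_matrix(R0.T@rot(a,L)).as_rotvec().round(3).tolist(), (R0.T@(np.array(p)-s["tcp_pos"])*1e3).round(1).tolist()
CASE=(.5257,-.0426,.0518)
def casept(x,y,z): return place(*CASE,[[x,y,z]])[0]
E
python3 - <<'E'
from h import *
L=np.radians(40);a=.2456
z=rot(a,L)[:,2]
g=np.array([.542,.264,.028]); tcp=g+z*.0188
print("pre TCP",tcp-z*.1, "grasp TCP",tcp); print(rel(tcp-z*.1,a,L))
E
```

```text
pre TCP [0.49137191 0.25130955 0.09020281] grasp TCP [0.55372177 0.26693818 0.01359836]
([-0.078, 0.695, 0.212], [551.9, -628.0, 123.8])
```

```bash
python3 -m handwheel '[[-0.078,0.695,0.212,552,-628,20,70],[-0.078,0.695,0.212,552,-628,20,70],[-0.078,0.695,0.212,552,-628,20,70],[-0.078,0.695,0.212,552,-628,20,70],[-0.078,0.695,0.212,552,-628,20,70],[-0.078,0.695,0.212,552,-628,20,70],[-0.078,0.695,0.212,552,-628,20,70],[-0.078,0.695,0.212,552,-628,20,70],[-0.078,0.695,0.212,552,-628,20,70],[-0.078,0.695,0.212,552,-628,20,70]]' 20; python3 - <<'E'
from h import *
print(rel([.491,.251,.19],.2456,np.radians(40)),arm.state()["q"].round(2))
E
```

```text
t: 1.2
tcp_pos: [0.4049, -0.082, 0.2022]
eef_rot: [[0.743, 0.242, 0.624], [0.186, -0.97, 0.155], [0.643, 0.001, -0.766]]
ft_force: [1.7, -0.8, 0.2]
finger_gap: 0.768
grip_force: 0.0
([0.001, 0.0, -0.0], [118.1, -302.2, 114.8]) [-0.9   0.13  2.35  1.15  0.69 -0.51]
```

```bash
python3 -m handwheel '[[0,0,0,118,-302,115,70],[0,0,0,118,-302,115,70],[0,0,0,118,-302,115,70],[0,0,0,118,-302,115,70],[0,0,0,118,-302,115,70],[0,0,0,118,-302,115,70],[0,0,0,118,-302,115,70],[0,0,0,118,-302,115,70],[0,0,0,118,-302,115,70],[0,0,0,118,-302,115,70]]'; python3 - <<'E'
from h import *
L=np.radians(40);a=.2456
print(rel([.491,.251,.09],a,L),rel([.5537,.2669,.0140],a,L),arm.state()["q"].round(2))
for n in("scene","top"): cv2.imwrite(f"pics/{n}1.png",cam(n)["color"][:,:,::-1])
E
```

```text
t: 2.2
tcp_pos: [0.4811, 0.1543, 0.1948]
eef_rot: [[0.719, 0.247, 0.649], [0.182, -0.969, 0.167], [0.67, -0.001, -0.742]]
ft_force: [0.0, -0.7, -0.4]
finger_gap: 0.765
grip_force: 0.0
([-0.004, -0.037, 0.002], [-45.5, -91.1, 100.3]) ([-0.004, -0.037, 0.002], [-48.4, -90.9, 200.0]) [ 0.14  0.23  2.29  2.55  0.13 -1.06]
```

```bash
python3 - <<'E'
from h import *
L=np.radians(45);a=.2456
z=rot(a,L)[:,2]; tcp=np.array([.542,.264,.028])+z*.0188
print(tcp,rel(tcp-z*.1,a,L))
E
```

```text
[0.55489469 0.26723219 0.01470639] ([-0.004, 0.05, 0.001], [-52.5, -91.2, 100.4])
```

View pics/top1.png

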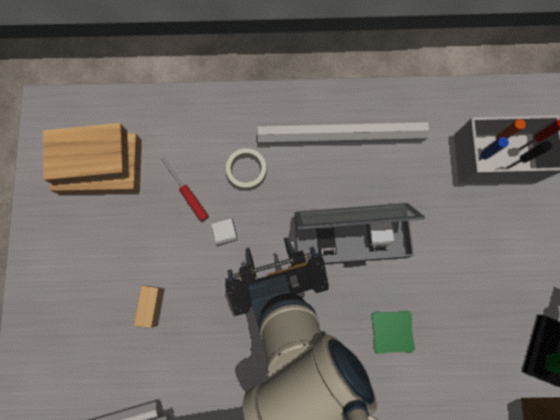

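The gripper is at (275,270), left-front of the case; sample_b (224,231) is undisturbed. Move sideways first, then to the pre-grasp.

```bash
python3 -m handwheel '[[-0.004,0.05,0,-52,-91,40,70],[-0.004,0.05,0,-52,-91,40,70],[-0.004,0.05,0,-52,-91,40,70],[-0.004,0.05,0,-52,-91,100,70],[-0.004,0.05,0,-52,-91,100,70],[-0.004,0.05,0,-52,-91,100,70],[-0.004,0.05,0,-52,-91,100,70]]'; python3 - <<'E'
from h import *
L=np.radians(45);a=.2456
print(rel([.5549,.2672,.0147],a,L),arm.state()["q"].round(2))
E
```

```text
t: 3.0
tcp_pos: [0.4853, 0.2493, 0.0851]
eef_rot: [[0.688, 0.246, 0.683], [0.174, -0.969, 0.174], [0.705, -0.001, -0.71]]
ft_force: [-1.0, -0.2, 0.6]
finger_gap: 0.765
grip_force: 0.0
([-0.002, 0.004, 0.002], [1.4, -0.1, 100.6]) [ 0.46  0.64  2.34  3.4   0.63 -1.63]
```

```bash
python3 -m handwheel '[[0,0.004,0,1,0,40,70],[0,0.004,0,1,0,70,70],[0,0.004,0,1,0,85,70],[0,0.004,0,1,0,95,70],[0,0.004,0,1,0,101,70],[0,0.004,0,1,0,101,70]]'; python3 - <<'E'
from h import *
s=arm.state();print(s["tcp_pos"],s["ft_force"])
import numpy as np
a=cam("top")["color"][192:277,180:300,::-1];b=cam("scene")["color"][190:310,270:390,::-1]
a=cv2.resize(a,None,fx=3.3,fy=3.3,interpolation=2);b=cv2.resize(b,(396,396),interpolation=2)
o=np.zeros((396,792,3),np.uint8);o[:a.shape[0],:396]=a;o[:,396:]=b;cv2.imwrite("pics/g1.png",o)
E
```

```text
t: 3.6
tcp_pos: [0.5562, 0.2662, 0.0161]
eef_rot: [[0.683, 0.244, 0.689], [0.172, -0.97, 0.172], [0.71, 0.001, -0.704]]
ft_force: [-0.4, -0.5, 0.6]
finger_gap: 0.766
grip_force: 0.0
[0.55620036 0.26621103 0.01614796] [-0.42338499 -0.52911804  0.5611386 ]
```

View pics/g1.png

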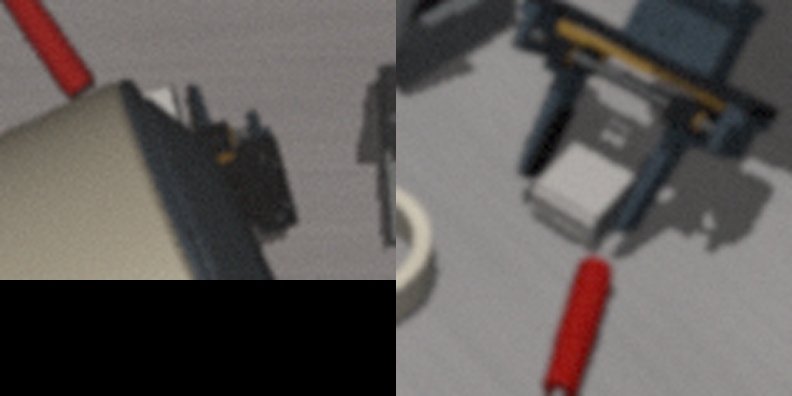

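The scene view shows the bar (583,185) between both fingers; I'll check its position against the projection of the tool.

```bash
python3 - <<'E'
from h import *
S=cam("scene"); s=arm.state()
v=lambda P:((proj(S,P)-[270,190])*3.3+[396,0]).round()
p,Rm=s["tcp_pos"],s["eef_rot"]
c=lambda x,y:p+Rm@[x,y,0]
print("tips",v([c(x,y) for y in(.035,-.035) for x in(-.016,.016)]))
print("bar",v(place(.542,.264,.2456,[[.022,.025,.034],[.022,-.025,.034],[-.022,-.025,.034],[-.022,.025,.034]])),v(place(.542,.264,.2456,[[.028,.025,.0],[.028,-.025,.0],[.028,.025,.028],[.028,-.025,.028]])))
E
```

```text
tips [[542. 177.]
 [525. 176.]
 [624. 226.]
 [609. 226.]]
bar [[601. 211.]
 [541. 175.]
 [577. 137.]
 [637. 171.]] [[593. 247.]
 [534. 211.]
 [596. 222.]
 [535. 186.]]
```

```bash
python3 -m handwheel '[[0,0,0,0,0,0,40],[0,0,0,0,0,0,40],[0,0,0,0,0,0,40],[0,0,0,0,0,0,40],[0,0,0,0,0,0,40],[0,0,0,0,0,0,40]]' 35;python3 -m handwheel '[[0,0,0,10,0,-10,40],[0,0,0,40,0,-40,40],[0,0,0,75,0,-75,40],[0,0,0,100,0,-100,40],[0,0,0,100,0,-100,40]]'; python3 - <<'E'
from h import *
print(arm.state()["q"].round(2))
# lay pose over nest_b with lean 45
z=rot(CASE[2],np.radians(45))[:,2]
off=np.array([0,0,.011])
for zc in(.12,.06,.046): print(casept(0,.062,zc)+off+z*.0188, rel(casept(0,.062,zc)+off+z*.0188,CASE[2],np.radians(45)))
a=cam("top")["color"][192:277,180:300,::-1];b=cam("scene")["color"][170:290,270:390,::-1]
a=cv2.resize(a,None,fx=3.3,fy=3.3,interpolation=2);b=cv2.resize(b,(396,396),interpolation=2)
o=np.zeros((396,792,3),np.uint8);o[:a.shape[0],:396]=a;o[:,396:]=b;cv2.imwrite("pics/g2.png",o)
E
```

```text
t: 4.35
tcp_pos: [0.556, 0.2663, 0.0153]
eef_rot: [[0.683, 0.244, 0.688], [0.173, -0.97, 0.172], [0.709, 0.001, -0.705]]
ft_force: [-3.4, 0.2, 5.9]
finger_gap: 0.547
grip_force: 35.0
t: 4.85
tcp_pos: [0.5569, 0.2671, 0.162]
eef_rot: [[0.679, 0.244, 0.693], [0.17, -0.97, 0.174], [0.714, -0.0, -0.7]]
ft_force: [-1.2, 0.3, -1.0]
finger_gap: 0.547
grip_force: 35.0
[ 0.42  0.45  2.12  3.69  0.24 -1.98]
[0.53576561 0.02000514 0.11770639] ([-0.138, -0.01, 0.137], [-88.1, 234.5, -26.8])
[0.53576561 0.02000514 0.05770639] ([-0.138, -0.01, 0.137], [-130.9, 234.6, 15.2])
[0.53576561 0.02000514 0.04370639] ([-0.138, -0.01, 0.137], [-140.9, 234.6, 25.0])
```

```bash
cat > fit.py <<'E'
from h import *
from scipy.optimize import minimize
pr=[(-.022,-.017),(-.028,-.011),(-.028,.011),(-.022,.017),(.022,.017),(.028,.011),(.028,-.011),(.022,-.017)]
F=[[(x,.025,z) for x,z in pr],[(x,-.025,z) for x,z in pr]]+[[(*pr[i][:1],.025,pr[i][1]),(pr[i][0],-.025,pr[i][1]),(pr[(i+1)%8][0],-.025,pr[(i+1)%8][1]),(pr[(i+1)%8][0],.025,pr[(i+1)%8][1])] for i in range(8)]
K=8
def score(v,ims,zc=.017):
    tot=0
    for d,g in ims:
        C=(-cv2.Rodrigues(d["rvec"])[0].T@d["tvec"].reshape(3,1)).ravel()
        c0=proj(d,[.543,.264,.017])[0].round().astype(int)-14
        im=cv2.resize(g[c0[1]:c0[1]+28,c0[0]:c0[0]+28],None,fx=K,fy=K,interpolation=cv2.INTER_LINEAR).astype(float)
        lab=np.zeros(im.shape,np.uint8)
        for i,f in enumerate(F):
            W=place(v[0],v[1],v[2],f)+[0,0,zc]; n=np.cross(W[1]-W[0],W[2]-W[1]); m=W.mean(0)
            if n@(m-[v[0],v[1],zc])<0:n=-n
            if n@(C-m)<=0: continue
            cv2.fillPoly(lab,[(((proj(d,W)-c0+.5)*K-.5)*16).round().astype(np.int32)],i+1,shift=4)
        hull=(lab>0).astype(np.uint8); near=cv2.dilate(hull,np.ones((25,25)))
        mod=np.zeros(im.shape)
        for l in np.unique(lab): 
            k=(lab==l)&(near>0); mod[k]=np.median(im[k])
        mod=cv2.GaussianBlur(mod,(0,0),K*.6); k=cv2.erode(near,np.ones((13,13)))>0
        tot+=np.mean(np.minimum(abs(im-mod)[k],30))
    return tot
if __name__=="__main__":
    for names in(["top"],["scene"],["top","scene"]):
        ims=[(cam(n),cv2.imread(f"pics/{n}0.png",0)) for n in names]
        best=min((minimize(score,[x,y,a],(ims,),"Nelder-Mead",options=dict(initial_simplex=[[x,y,a],[x+.004,y,a],[x,y+.004,a],[x,y,a+.08]],xatol=2e-4)) for x in(.54,.546) for y in(.261,.267) for a in(.22,.28)),key=lambda r:r.fun)
        print(names,best.x.round(4),best.fun)
E
python3 fit.py
```

```text
['top'] [0.5452 0.2658 0.2516] 4.276810182739354
['scene'] [0.5475 0.2655 0.2425] 4.693210694010088
['top', 'scene'] [0.5464 0.2655 0.233 ] 9.775615743195686
```

```bash
cat > nest.py <<'E'
from h import *
L=np.radians(45.16)
z=rot(CASE[2],L)[:,2]
tgt=lambda zc: casept(-.003,.062,zc+.0116)+z*.0188
E
python3 - <<'E'
from nest import *
pre=tgt(.046)-z*.1
print(pre,tgt(.046)); print(rel([.44,.2,.19],CASE[2],L)); print(rel(pre,CASE[2],L))
E
```

```text
[0.4619939  0.01618034 0.11485651] [0.53280666 0.01985173 0.04434357]
([-0.136, 0.002, 0.139], [-65.3, 36.1, -115.2])
([-0.136, 0.002, 0.139], [-135.3, 219.6, -78.4])
```

```bash
python3 -m handwheel '[[-0.136,0.002,0.139,-94,36,-87,40],[-0.136,0.002,0.139,-94,36,-87,40],[-0.136,0.002,0.139,-94,36,-87,40],[-0.136,0.002,0.139,-115,120,-87,40],[-0.136,0.002,0.139,-115,120,-87,40],[-0.136,0.002,0.139,-135,220,-78,40],[-0.136,0.002,0.139,-135,220,-78,40],[-0.136,0.002,0.139,-135,220,-78,40],[-0.136,0.002,0.139,-135,220,-78,40],[-0.136,0.002,0.139,-135,220,-78,40]]'; python3 - <<'E'
from nest import *
print(rel(tgt(.046)-z*.1,CASE[2],L)); print(rel(tgt(.047),CASE[2],L),arm.state()["q"].round(2))
E
```

```text
t: 6.15
tcp_pos: [0.4633, 0.0146, 0.1145]
eef_rot: [[0.704, 0.049, 0.708], [0.032, -0.999, 0.038], [0.709, -0.004, -0.705]]
ft_force: [-0.6, -0.8, -1.1]
finger_gap: 0.543
grip_force: 35.0
([-0.001, -0.0, -0.005], [-0.6, -1.7, -1.1])
([-0.001, -0.0, -0.005], [0.1, -1.5, 98.2]) [-0.28  0.64  2.59  2.84  0.87 -1.6 ]
```

```bash
python3 -m handwheel '[[0,0,-0.005,0,-1.5,35,40],[0,0,-0.005,0,-1.5,60,40],[0,0,-0.005,0,-1.5,75,40],[0,0,-0.005,0,-1.5,75,40]]'; python3 - <<'E'
from nest import *
print(rel(tgt(.047),CASE[2],L))
a=cam("top")["color"][192:277,290:420,::-1];b=cam("scene")["color"][110:230,190:320,::-1]
a=cv2.resize(a,None,fx=3,fy=3,interpolation=2);b=cv2.resize(b,None,fx=3,fy=3,interpolation=2)
o=np.zeros((360,780,3),np.uint8);o[:a.shape[0],:390]=a;o[:,390:]=b;cv2.imwrite("pics/g3.png",o)
E
```

```text
t: 6.55
tcp_pos: [0.517, 0.021, 0.0617]
eef_rot: [[0.703, 0.056, 0.709], [0.04, -0.998, 0.039], [0.71, 0.001, -0.704]]
ft_force: [-0.4, -0.5, -1.2]
finger_gap: 0.547
grip_force: 35.0
([-0.002, -0.001, 0.004], [-0.5, 2.0, 22.7])
```

View pics/g3.png

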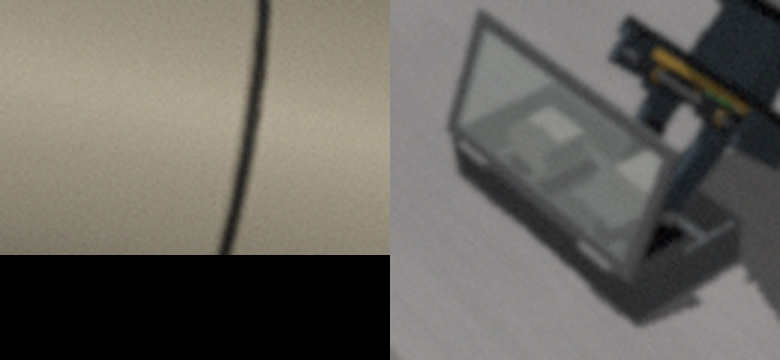

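Top view is blocked by the arm; in the scene view the bar is seen through the lid at (640,170), short of its clip. I'll check the clip's x from the front edge of sample_a in the first top picture.

```bash
python3 - <<'E'
from nest import *
T=cam("top");g=cv2.imread("pics/top0.png",0)
q=lambda x,y,zz:proj(T,casept(x,y,zz))[0].round(1)
for y in(-.075,-.062,-.049):
    P=[q(-.022,y,.060),q(-.028,y,.054),q(-.028,y,.032),q(.022,y,.06),q(.028,y,.054)]
    c=int(P[0][0].round()); print([p.tolist() for p in P]); print(c,list(zip(range(226,252),g[226:252,c].tolist())))
print("ends",q(-.0,-.037,.06),q(0,-.087,.06),g[235,365:400].tolist())
# B for reference
T_=lambda x,y,zz:proj(T,place(.5452,.2658,.25,[[x,y,zz]]))[0].round(1)
print([T_(*p).tolist() for p in[(-.022,0,.034),(-.028,0,.028),(-.028,0,.006),(.022,0,.034),(.028,0,.028)]]);print(list(zip(range(216,248),g[216:248,223].tolist())))
E
```

```text
[[387.2, 240.5], [386.9, 243.4], [384.8, 244.4], [385.0, 221.8], [384.1, 219.7]]
387 [(226, 83), (227, 76), (228, 82), (229, 117), (230, 159), (231, 173), (232, 170), (233, 168), (234, 171), (235, 169), (236, 173), (237, 167), (238, 174), (239, 167), (240, 158), (241, 133), (242, 117), (243, 105), (244, 91), (245, 90), (246, 92), (247, 100), (248, 107), (249, 91), (250, 86), (251, 99)]
[[381.6, 240.9], [381.4, 243.8], [379.3, 244.8], [379.4, 222.2], [378.6, 220.1]]
382 [(226, 79), (227, 77), (228, 77), (229, 85), (230, 118), (231, 156), (232, 171), (233, 172), (234, 170), (235, 168), (236, 170), (237, 170), (238, 170), (239, 168), (240, 170), (241, 156), (242, 128), (243, 112), (244, 92), (245, 73), (246, 50), (247, 36), (248, 33), (249, 33), (250, 63), (251, 96)]
[[376.0, 241.3], [375.8, 244.2], [373.9, 245.2], [373.9, 222.6], [373.1, 220.5]]
376 [(226, 82), (227, 82), (228, 78), (229, 83), (230, 117), (231, 156), (232, 173), (233, 169), (234, 170), (235, 172), (236, 171), (237, 170), (238, 169), (239, 172), (240, 169), (241, 157), (242, 129), (243, 118), (244, 95), (245, 81), (246, 56), (247, 45), (248, 34), (249, 41), (250, 56), (251, 83)]
ends [369.8 232.3] [391.2 230.7] [48, 45, 36, 30, 34, 54, 107, 157, 171, 173, 172, 172, 169, 168, 170, 170, 170, 168, 170, 174, 174, 171, 169, 171, 171, 172, 172, 162, 134, 111, 104, 105, 102, 104, 107]
[[225.2, 238.6], [226.1, 241.3], [227.2, 242.4], [220.6, 221.1], [220.4, 219.1]]
[(216, 120), (217, 123), (218, 121), (219, 125), (220, 146), (221, 165), (222, 168), (223, 169), (224, 168), (225, 171), (226, 170), (227, 167), (228, 169), (229, 171), (230, 169), (231, 169), (232, 167), (233, 166), (234, 170), (235, 166), (236, 169), (237, 172), (238, 169), (239, 158), (240, 126), (241, 116), (242, 100), (243, 76), (244, 89), (245, 111), (246, 122), (247, 122)]
```

```bash
python3 -m handwheel '[[0,0,0.004,-0.5,2,10,40],[0,0,0.004,-0.5,2,18,40],[0,0,0.004,-0.5,2,22,40],[0,0,0.004,-0.5,2,22,40]]' ; python3 -m handwheel '[[0,0,0,-1,0,1,40],[0,0,0,-2,0,2,40],[0,0,0,-2,0,2,40]]'; python3 - <<'E'
from nest import *
print(rel(tgt(.043),CASE[2],L),arm.state()["moment"])
E
```

```text
t: 7.1
tcp_pos: [0.5323, 0.0194, 0.0473]
eef_rot: [[0.702, 0.052, 0.71], [0.036, -0.999, 0.038], [0.711, -0.001, -0.703]]
ft_force: [0.2, 0.5, -1.4]
finger_gap: 0.547
grip_force: 35.0
t: 7.4
tcp_pos: [0.5321, 0.0194, 0.0447]
eef_rot: [[0.702, 0.052, 0.71], [0.036, -0.999, 0.038], [0.711, -0.001, -0.703]]
ft_force: [3.7, 1.3, -0.3]
finger_gap: 0.551
grip_force: 35.0
([-0.001, -0.003, -0.0], [-1.9, -0.4, 2.9]) [0.05896442 0.02836556 0.04822995]
```

```bash
python3 -m handwheel '[[0,0,0,0.7,0,0.7,40],[0,0,0,1.4,0,1.4,40],[0,0,0,1.4,0,1.4,40]]' ; python3 -m handwheel '[[0,0,0,-0.7,0,0.7,40],[0,0,0,-1.4,0,1.4,40],[0,0,0,-1.4,0,1.4,40]]'
```

```text
t: 7.7
tcp_pos: [0.5337, 0.0196, 0.0447]
eef_rot: [[0.703, 0.052, 0.71], [0.036, -0.999, 0.038], [0.711, -0.001, -0.704]]
ft_force: [0.0, 0.5, -2.0]
finger_gap: 0.549
grip_force: 35.0
t: 8.0
tcp_pos: [0.5337, 0.0195, 0.0425]
eef_rot: [[0.703, 0.052, 0.71], [0.036, -0.999, 0.038], [0.711, -0.001, -0.704]]
ft_force: [0.0, 0.1, -1.5]
finger_gap: 0.545
grip_force: 35.0
```

Free again and centred; keep lowering.

```bash
python3 -m handwheel '[[0,0,0,-0.7,0,0.7,40],[0,0,0,-1.0,0,1.0,40],[0,0,0,-1.0,0,1.0,40]]' ; python3 -m handwheel '[[0,0,0,-0.7,0,0.7,40],[0,0,0,-0.7,0,0.7,40]]'
```

```text
t: 8.3
tcp_pos: [0.5337, 0.0195, 0.0412]
eef_rot: [[0.703, 0.052, 0.71], [0.036, -0.999, 0.038], [0.711, -0.001, -0.704]]
ft_force: [-0.7, -1.0, 0.2]
finger_gap: 0.547
grip_force: 35.0
t: 8.5
tcp_pos: [0.5337, 0.0195, 0.0403]
eef_rot: [[0.703, 0.052, 0.71], [0.036, -0.999, 0.038], [0.711, -0.001, -0.703]]
ft_force: [-2.8, 0.1, 2.3]
finger_gap: 0.545
grip_force: 35.0
```

```bash
python3 -m handwheel '[[0,0,0,-0.9,0,0.1,40],[0,0,0,-1.6,0,0.8,40],[0,0,0,-2.3,0,1.5,40],[0,0,0,-2.3,0,1.5,40]]' 50; python3 -m handwheel '[[0,0,0,-0.7,0,0.7,40],[0,0,0,-1.4,0,1.4,40],[0,0,0,-1.4,0,1.4,40]]'
```

```text
t: 8.9
tcp_pos: [0.5333, 0.0195, 0.0375]
eef_rot: [[0.703, 0.052, 0.71], [0.036, -0.999, 0.038], [0.711, -0.001, -0.703]]
ft_force: [0.2, -0.5, 2.1]
finger_gap: 0.542
grip_force: 50.0
t: 9.2
tcp_pos: [0.5336, 0.0195, 0.0357]
eef_rot: [[0.702, 0.052, 0.71], [0.036, -0.999, 0.038], [0.711, -0.001, -0.703]]
ft_force: [0.7, 0.1, 3.8]
finger_gap: 0.549
grip_force: 50.0
```

```bash
python3 -m handwheel '[[0,0,0,-0.7,0,0.7,40],[0,0,0,-1.4,0,1.4,40],[0,0,0,-2.1,0,2.1,40],[0,0,0,-2.1,0,2.1,40]]'; python3 -m handwheel '[[0,0,0,-0.7,0,0.7,40],[0,0,0,-1.4,0,1.4,40],[0,0,0,-1.4,0,1.4,40]]'
```

```text
t: 9.6
tcp_pos: [0.5333, 0.0195, 0.0324]
eef_rot: [[0.703, 0.052, 0.71], [0.036, -0.999, 0.038], [0.711, -0.001, -0.704]]
ft_force: [2.0, 0.3, -0.6]
finger_gap: 0.544
grip_force: 50.0
t: 9.9
tcp_pos: [0.5332, 0.0195, 0.0304]
eef_rot: [[0.703, 0.052, 0.709], [0.036, -0.999, 0.038], [0.71, -0.001, -0.704]]
ft_force: [2.6, -1.0, -2.3]
finger_gap: 0.545
grip_force: 50.0
```

```bash
python3 -m handwheel '[[0,0,0,-0.7,0,0.7,40],[0,0,0,-1.4,0,1.4,40],[0,0,0,-2.1,0,2.1,40],[0,0,0,-2.1,0,2.1,40]]'; python3 -m handwheel '[[0,0,0,-0.7,0,0.7,40],[0,0,0,-1.1,0,1.1,40],[0,0,0,-1.1,0,1.1,40]]'
```

```text
t: 10.3
tcp_pos: [0.5334, 0.0195, 0.0275]
eef_rot: [[0.703, 0.052, 0.71], [0.036, -0.999, 0.038], [0.711, -0.001, -0.704]]
ft_force: [3.1, -0.2, -3.8]
finger_gap: 0.545
grip_force: 50.0
t: 10.6
tcp_pos: [0.5335, 0.0195, 0.0263]
eef_rot: [[0.702, 0.052, 0.71], [0.036, -0.999, 0.038], [0.711, -0.001, -0.703]]
ft_force: [3.5, 0.1, 0.7]
finger_gap: 0.545
grip_force: 50.0
```

```bash
python3 -m handwheel '[[0,0,0,0,0,0,64],[0,0,0,0,0,0,64],[0,0,0,0,0,0,64]]'; python3 -m handwheel '[[0,0,0,0,0,-10,64],[0,0,0,0,0,-40,64],[0,0,0,0,0,-80,64],[0,0,0,-15,0,-80,0],[0,0,0,-15,0,-80,0]]'; python3 - <<'E'
from nest import *
Rm=rot(CASE[2],np.radians(45))
press=lambda y,zt: casept(0,y,zt)+Rm[:,0]*.016
for zt in(.075,.050,.044): print(press(.062,zt),rel(press(.062,zt),CASE[2],np.radians(45)))
print(arm.state()["q"].round(2))
E
```

```text
t: 10.9
tcp_pos: [0.533, 0.0196, 0.0261]
eef_rot: [[0.703, 0.052, 0.709], [0.036, -0.999, 0.038], [0.71, -0.001, -0.704]]
ft_force: [1.0, -0.1, -0.3]
finger_gap: 0.703
grip_force: 0.0
t: 11.4
tcp_pos: [0.4644, 0.0157, 0.0712]
eef_rot: [[0.705, 0.051, 0.708], [0.035, -0.999, 0.037], [0.709, -0.002, -0.706]]
ft_force: [0.6, -0.0, -2.0]
finger_gap: 0.557
grip_force: 0.0
[0.53378837 0.01990263 0.08631371] ([-0.001, -0.002, -0.002], [59.7, -0.6, 38.6])
[0.53378837 0.01990263 0.06131371] ([-0.001, -0.002, -0.002], [42.0, -0.6, 56.2])
[0.53378837 0.01990263 0.05531371] ([-0.001, -0.002, -0.002], [37.8, -0.6, 60.5])
[-0.27  0.91  2.65  2.9   1.2  -1.71]
```

```bash
python3 -m handwheel '[[0,0,0,30,0,0,0],[0,0,0,60,0,0,0],[0,0,0,60,0,38,0],[0,0,0,60,0,38,0],[0,0,0,60,0,38,0],[0,0,0,51,0,47,0],[0,0,0,47,0,51,0],[0,0,0,45,0,53,0],[0,0,0,45,0,53,0]]'; python3 - <<'E'
from nest import *
Rm=rot(CASE[2],np.radians(45)); print(rel(casept(0,.062,.044)+Rm[:,0]*.016,CASE[2],np.radians(45)))
for n in("scene","top"): cv2.imwrite(f"pics/{n}5.png",cam(n)["color"][:,:,::-1])
E
```

```text
t: 12.3
tcp_pos: [0.5344, 0.0196, 0.0655]
eef_rot: [[0.704, 0.052, 0.708], [0.036, -0.999, 0.038], [0.709, -0.002, -0.705]]
ft_force: [-0.0, -1.6, 0.1]
finger_gap: 0.004
grip_force: 0.0
([-0.001, -0.003, -0.001], [-7.6, -0.3, 6.8])
```

```bash
python3 -m handwheel '[[0,0,0,-2.8,0,2.8,0],[0,0,0,-4.6,0,4.6,0],[0,0,0,-5.7,0,5.7,0],[0,0,0,-6.4,0,6.4,0],[0,0,0,-6.4,0,6.4,0]]';  python3 -m handwheel '[[0,0,0,-0.7,0,0.7,0],[0,0,0,-0.7,0,0.7,0]]'; python3 -m handwheel '[[0,0,0,-0.7,0,0.7,0],[0,0,0,-0.7,0,0.7,0]]'
```

```text
t: 12.9
tcp_pos: [0.5352, 0.0196, 0.0572]
eef_rot: [[0.703, 0.052, 0.71], [0.036, -0.999, 0.038], [0.711, -0.001, -0.704]]
ft_force: [0.7, -0.2, 0.3]
finger_gap: 0.001
grip_force: 0.0
t: 13.1
tcp_pos: [0.5353, 0.0196, 0.0564]
eef_rot: [[0.702, 0.052, 0.71], [0.036, -0.999, 0.038], [0.711, -0.001, -0.703]]
ft_force: [-0.1, 0.7, 0.6]
finger_gap: 0.005
grip_force: 0.2
t: 13.3
tcp_pos: [0.5354, 0.0196, 0.0557]
eef_rot: [[0.702, 0.052, 0.71], [0.036, -0.999, 0.038], [0.711, -0.001, -0.703]]
ft_force: [-1.6, 0.5, 6.4]
finger_gap: 0.0
grip_force: 3.1
```

```bash
python3 -m handwheel '[[0,0,0,-0.5,0,0.5,0],[0,0,0,-0.5,0,0.5,0],[0,0,0,-0.5,0,0.5,0]]'; python3 -m handwheel '[[0,0,0,-0.5,0,0.5,0],[0,0,0,-0.5,0,0.5,0],[0,0,0,-0.5,0,0.5,0]]'
```

```text
t: 13.6
tcp_pos: [0.5355, 0.0196, 0.0554]
eef_rot: [[0.701, 0.052, 0.711], [0.036, -0.999, 0.038], [0.712, -0.001, -0.702]]
ft_force: [-3.2, -0.3, 12.3]
finger_gap: 0.007
grip_force: 5.8
t: 13.9
tcp_pos: [0.5355, 0.0196, 0.0551]
eef_rot: [[0.701, 0.052, 0.711], [0.036, -0.999, 0.038], [0.712, -0.001, -0.702]]
ft_force: [-6.9, -0.7, 18.4]
finger_gap: 0.004
grip_force: 9.5
```

```bash
python3 -m handwheel '[[0,0,0,10,0,-10,0],[0,0,0,20,0,-24,0],[0,0,0,20,0,-24,0]]'; python3 - <<'E'
from nest import *
Rm=rot(CASE[2],np.radians(45)); 
for zt in (.07,.06):print(rel(casept(0,-.065,zt)+Rm[:,0]*.016,CASE[2],np.radians(45)))
E
```

```text
t: 14.2
tcp_pos: [0.5322, 0.0194, 0.0867]
eef_rot: [[0.701, 0.052, 0.711], [0.037, -0.999, 0.038], [0.712, -0.0, -0.702]]
ft_force: [0.8, 0.7, 0.7]
finger_gap: 0.004
grip_force: 0.0
([-0.001, -0.007, 0.0], [-2.8, 126.6, 4.8])
([-0.001, -0.007, 0.0], [-9.9, 126.6, 11.9])
```

```bash
python3 -m handwheel '[[0,-0.007,0,0,60,0,0],[0,-0.007,0,0,127,0,0],[0,-0.007,0,0,127,0,0],[0,-0.007,0,-3,127,5,0],[0,-0.007,0,-6,127,8,0],[0,-0.007,0,-9,127,11,0],[0,-0.007,0,-9,127,11,0]]'; python3 -m handwheel '[[0,0,0,-0.7,0,0.7,0],[0,0,0,-1.4,0,1.4,0],[0,0,0,-1.4,0,1.4,0]]'; python3 -m handwheel '[[0,0,0,-0.7,0,0.7,0],[0,0,0,-1.4,0,1.4,0],[0,0,0,-1.4,0,1.4,0]]'
```

```text
t: 14.9
tcp_pos: [0.5403, -0.1057, 0.0701]
eef_rot: [[0.708, 0.054, 0.704], [0.037, -0.999, 0.04], [0.705, -0.002, -0.709]]
ft_force: [-0.1, -1.0, 2.9]
finger_gap: 0.005
grip_force: 1.4
t: 15.2
tcp_pos: [0.5406, -0.1061, 0.0691]
eef_rot: [[0.707, 0.054, 0.705], [0.038, -0.999, 0.039], [0.706, -0.001, -0.708]]
ft_force: [-0.7, 0.0, 4.8]
finger_gap: 0.007
grip_force: 2.6
t: 15.5
tcp_pos: [0.5401, -0.1065, 0.0667]
eef_rot: [[0.708, 0.053, 0.704], [0.037, -0.999, 0.039], [0.705, -0.001, -0.709]]
ft_force: [-3.0, 0.7, 2.8]
finger_gap: 0.001
grip_force: 1.5
```

```bash
python3 -m handwheel '[[0,0,0,-0.7,0,0.7,0],[0,0,0,-1.4,0,1.4,0],[0,0,0,-1.4,0,1.4,0]]'; python3 -m handwheel '[[0,0,0,-0.7,0,0.7,0],[0,0,0,-1.4,0,1.4,0],[0,0,0,-1.4,0,1.4,0]]'; python3 -m handwheel '[[0,0,0,-0.7,0,0.7,0],[0,0,0,-1.4,0,1.4,0],[0,0,0,-1.4,0,1.4,0]]'
```

```text
t: 15.8
tcp_pos: [0.5406, -0.1074, 0.0648]
eef_rot: [[0.707, 0.052, 0.705], [0.036, -0.999, 0.038], [0.706, -0.001, -0.708]]
ft_force: [-0.5, 0.5, 0.0]
finger_gap: 0.003
grip_force: 0.3
t: 16.1
tcp_pos: [0.5404, -0.1073, 0.0629]
eef_rot: [[0.707, 0.052, 0.705], [0.036, -0.999, 0.038], [0.706, -0.001, -0.708]]
ft_force: [-3.7, -0.5, 4.5]
finger_gap: 0.005
grip_force: 2.6
t: 16.4
tcp_pos: [0.5408, -0.1075, 0.0613]
eef_rot: [[0.707, 0.052, 0.706], [0.037, -0.999, 0.037], [0.707, -0.001, -0.707]]
ft_force: [-0.9, 1.8, 5.0]
finger_gap: 0.006
grip_force: 2.7
```

```bash
python3 -m handwheel '[[0,0,0,-0.7,0,0.7,0],[0,0,0,-1.4,0,1.4,0],[0,0,0,-1.4,0,1.4,0]]'; python3 -m handwheel '[[0,0,0,-0.7,0,0.7,0],[0,0,0,-1.4,0,1.4,0],[0,0,0,-1.4,0,1.4,0]]'; python3 -m handwheel '[[0,0,0,-0.7,0,0.7,0],[0,0,0,-0.7,0,0.7,0]]'
```

```text
t: 16.7
tcp_pos: [0.5404, -0.1074, 0.0588]
eef_rot: [[0.708, 0.052, 0.705], [0.036, -0.999, 0.038], [0.706, -0.001, -0.709]]
ft_force: [-0.1, -0.1, -0.3]
finger_gap: 0.008
grip_force: 0.1
t: 17.0
tcp_pos: [0.5404, -0.1073, 0.0568]
eef_rot: [[0.708, 0.052, 0.705], [0.036, -0.999, 0.038], [0.706, -0.001, -0.709]]
ft_force: [-0.8, 0.4, 0.0]
finger_gap: 0.006
grip_force: 0.0
t: 17.2
tcp_pos: [0.5404, -0.1073, 0.056]
eef_rot: [[0.707, 0.052, 0.705], [0.036, -0.999, 0.038], [0.706, -0.001, -0.708]]
ft_force: [0.0, 0.9, 2.2]
finger_gap: 0.004
grip_force: 1.1
```

Snapped down; press it firmly at home height, then back off and look.

```bash
python3 -m handwheel '[[0,0,0,-0.7,0,0.7,0],[0,0,0,-0.7,0,0.7,0]]'; python3 -m handwheel '[[0,0,0,-0.5,0,0.5,0],[0,0,0,-0.5,0,0.5,0]]';python3 -m handwheel '[[0,0,0,-0.5,0,0.5,0],[0,0,0,-0.5,0,0.5,0]]'; python3 -m handwheel '[[0,0,0,10,0,-10,0],[0,0,0,30,0,-30,0],[0,0,0,30,0,-70,0],[0,0,0,30,0,-110,0],[0,0,0,30,40,-150,0],[0,0,0,30,90,-150,0],[0,0,0,30,140,-150,0],[0,0,0,30,190,-150,0],[0,0,0,30,190,-150,0],[0,0,0,30,190,-150,0]]'; python3 - <<'E'
from nest import *
a=cam("top")["color"][192:277,290:420,::-1];b=cam("scene")["color"][110:230,190:320,::-1]
cv2.imwrite("pics/top6.png",cam("top")["color"][:,:,::-1])
a=cv2.resize(a,None,fx=3,fy=3,interpolation=2);b=cv2.resize(b,None,fx=3,fy=3,interpolation=2)
o=np.zeros((360,780,3),np.uint8);o[:a.shape[0],:390]=a;o[:,390:]=b;cv2.imwrite("pics/g6.png",o)
print(arm.state()["q"].round(2))
E
```

```text
t: 17.4
tcp_pos: [0.5405, -0.1073, 0.0554]
eef_rot: [[0.707, 0.052, 0.706], [0.036, -0.999, 0.037], [0.707, -0.001, -0.708]]
ft_force: [-2.7, -0.8, 9.0]
finger_gap: 0.007
grip_force: 4.7
t: 17.6
tcp_pos: [0.5408, -0.1073, 0.0551]
eef_rot: [[0.706, 0.052, 0.706], [0.037, -0.999, 0.037], [0.707, -0.001, -0.707]]
ft_force: [-4.1, 0.3, 14.9]
finger_gap: 0.004
grip_force: 7.6
t: 17.8
tcp_pos: [0.5408, -0.1073, 0.0548]
eef_rot: [[0.705, 0.052, 0.707], [0.037, -0.999, 0.037], [0.708, -0.0, -0.706]]
ft_force: [-6.3, -0.2, 23.0]
finger_gap: 0.008
grip_force: 11.7
t: 18.8
tcp_pos: [0.4659, -0.3067, 0.1813]
eef_rot: [[0.707, 0.049, 0.706], [0.036, -0.999, 0.033], [0.706, 0.002, -0.708]]
ft_force: [0.4, -0.2, -0.1]
finger_gap: 0.003
grip_force: 0.0
[-1.12  0.4   2.08  1.24  0.76 -0.6 ]
```

View pics/g6.png

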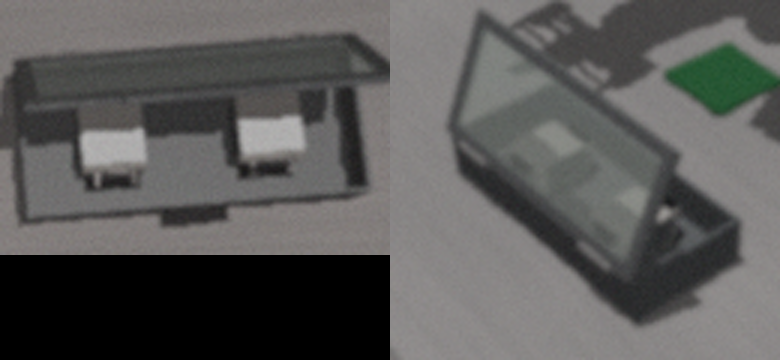

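Both bars sit alike in their clips, below the rim (tops at (112,140) and (270,135) of the crop). I'll check the front edges numerically and plan the lid.

```bash
python3 - <<'E'
from nest import *
T=cam("top");g=cv2.imread("pics/top6.png",0)
for y in(-.078,-.052,.05,.074):
    P=[proj(T,casept(-.022,y,h))[0].round(1) for h in(.044,)]; c=int(P[0][0].round())
    pr=g[234:248,c].astype(int); print(y,P[0],"edge row",round(234+np.interp(-137,-pr[:np.argmax(pr<110)+1],np.arange(np.argmax(pr<110)+1)),2))
a=CASE[2]
print("up",rel([.5,-.28,.27],a,0)); print("over",rel([*casept(.066,0,0)[:2],.24],a,0))
E
```

```text
-0.078 [386.9 241.2] edge row 241.68
-0.052 [375.9 242. ] edge row 243.14
0.05 [332.7 245.2] edge row 234.0
0.074 [322.5 246. ] edge row 234.0
up ([-0.003, -0.783, 0.0], [88.1, -18.6, -38.3])
over ([-0.003, -0.783, 0.0], [140.5, -254.1, 56.8])
```

```bash
python3 -m handwheel '[[-0.003,-0.783,0,88,-18,-38,0],[-0.003,-0.783,0,88,-18,-38,0],[-0.003,-0.783,0,88,-18,-38,0],[-0.003,-0.783,0,88,-18,-38,0],[-0.003,-0.783,0,88,-18,-38,0],[-0.003,-0.783,0,88,-18,-38,0],[-0.003,-0.783,0,88,-18,-38,0]]'; python3 - <<'E'
from nest import *
g=cv2.imread("pics/top6.png",0)
for c in(387,382,376,333,328,323):print(c,g[230:254,c].tolist())
print("over",rel([*casept(.066,0,0)[:2],.24],CASE[2],0),arm.state()["q"].round(2))
E
```

```text
t: 19.7
tcp_pos: [0.5003, -0.2816, 0.272]
eef_rot: [[0.991, 0.061, 0.12], [0.059, -0.998, 0.015], [0.121, -0.008, -0.993]]
ft_force: [-0.4, 0.0, -1.5]
finger_gap: 0.007
grip_force: 0.0
387 [119, 162, 176, 174, 173, 172, 172, 171, 172, 175, 172, 156, 128, 110, 102, 93, 94, 98, 107, 89, 83, 103, 107, 107]
382 [85, 118, 163, 172, 174, 174, 173, 177, 171, 177, 169, 167, 147, 127, 112, 82, 56, 43, 28, 37, 63, 99, 112, 108]
376 [88, 122, 166, 176, 173, 170, 178, 173, 174, 174, 174, 171, 163, 141, 112, 93, 64, 45, 38, 40, 58, 84, 102, 111]
333 [84, 81, 83, 79, 90, 122, 158, 175, 171, 172, 172, 173, 174, 171, 172, 157, 134, 112, 104, 94, 78, 64, 57, 51]
328 [83, 83, 79, 78, 84, 124, 163, 176, 172, 171, 173, 172, 176, 173, 172, 161, 138, 119, 120, 102, 66, 44, 37, 42]
323 [84, 82, 82, 83, 89, 124, 160, 175, 171, 171, 175, 173, 174, 174, 173, 172, 162, 132, 113, 102, 99, 94, 85, 76]
over ([-0.008, -0.121, 0.008], [101.0, -236.1, 46.3]) [-0.67  0.32  1.47  0.09  1.26  0.82]
```

```bash
python3 -m handwheel '[[-0.008,-0.121,0.008,101,-236,46,0],[-0.008,-0.121,0.008,101,-236,46,0],[-0.008,-0.121,0.008,101,-236,46,0],[-0.008,-0.121,0.008,101,-236,46,0],[-0.008,-0.121,0.008,101,-236,46,0],[-0.008,-0.121,0.008,101,-236,46,0],[-0.008,-0.121,0.008,101,-236,46,0],[-0.008,-0.121,0.008,101,-236,46,0]]'; python3 - <<'E'
from nest import *
s=arm.state()
for q in[1.124,1.1,1.0,.9,.8,.7,.6,.5,.4,.3,.2,.1,.05,0]:
    r=.105; x=.06-r*np.cos(q)+.006*np.sin(q)+.016; h=.0475+r*np.sin(q)+.006*np.cos(q)
    print(q,rel(casept(x+(.014 if q==1.124 else 0),0,h),CASE[2],0,s))
E
```

```text
t: 20.5
tcp_pos: [0.5907, -0.0391, 0.2396]
eef_rot: [[0.998, 0.055, 0.003], [0.055, -0.998, 0.005], [0.003, -0.005, -1.0]]
ft_force: [-0.1, -0.1, 0.6]
finger_gap: 0.004
grip_force: 0.0
1.124 ([-0.005, -0.003, 0.003], [-15.3, 0.5, 94.7])
1.1 ([-0.005, -0.003, 0.003], [-31.6, 0.5, 95.7])
1.0 ([-0.005, -0.003, 0.003], [-41.1, 0.5, 100.3])
0.9 ([-0.005, -0.003, 0.003], [-50.0, 0.5, 105.9])
0.8 ([-0.005, -0.003, 0.003], [-58.3, 0.5, 112.4])
0.7 ([-0.005, -0.003, 0.003], [-65.9, 0.5, 119.6])
0.6 ([-0.005, -0.003, 0.003], [-72.7, 0.5, 127.6])
0.5 ([-0.005, -0.003, 0.003], [-78.8, 0.5, 136.2])
0.4 ([-0.005, -0.003, 0.003], [-83.9, 0.6, 145.4])
0.3 ([-0.005, -0.003, 0.003], [-88.1, 0.6, 155.0])
0.2 ([-0.005, -0.003, 0.003], [-91.3, 0.6, 165.1])
0.1 ([-0.005, -0.003, 0.003], [-93.5, 0.7, 175.3])
0.05 ([-0.005, -0.003, 0.003], [-94.2, 0.7, 180.5])
0 ([-0.005, -0.003, 0.003], [-94.6, 0.7, 185.8])
```

```bash
python3 -m handwheel '[[0,0,0,-8,0,45,0],[0,0,0,-12,0,80,0],[0,0,0,-15,0,94,0],[0,0,0,-24,0,96,0],[0,0,0,-32,0,97,0],[0,0,0,-41,0,101,0],[0,0,0,-50,0,107,0],[0,0,0,-50,0,107,0]]'; python3 - <<'E'
from nest import *
s=arm.state()
for q in[.8,.7,.6,.5,.4,.3,.2,.1,.05,0]:
    r=.105; x=.06-r*np.cos(q)+.006*np.sin(q)+.016; h=.0475+r*np.sin(q)+.006*np.cos(q)
    print(q,rel(casept(x,0,h),CASE[2],0,s)[1])
E
```

```text
t: 21.3
tcp_pos: [0.5403, -0.0416, 0.1324]
eef_rot: [[0.999, 0.053, 0.003], [0.053, -0.999, 0.005], [0.003, -0.005, -1.0]]
ft_force: [0.4, 1.1, -0.6]
finger_gap: 0.009
grip_force: 0.0
0.8 [-7.5, 0.3, 5.4]
0.7 [-15.1, 0.3, 12.6]
0.6 [-22.0, 0.4, 20.6]
0.5 [-28.0, 0.4, 29.2]
0.4 [-33.1, 0.4, 38.4]
0.3 [-37.3, 0.5, 48.0]
0.2 [-40.5, 0.5, 58.0]
0.1 [-42.7, 0.6, 68.3]
0.05 [-43.4, 0.6, 73.5]
0 [-43.9, 0.6, 78.8]
```

```bash
python3 -m handwheel '[[0,0,0,-8,0,6,0],[0,0,0,-16,0,13,0],[0,0,0,-23,0,21,0],[0,0,0,-29,0,30,0],[0,0,0,-34,0,39,0],[0,0,0,-38,0,49,0],[0,0,0,-41,0,58,0],[0,0,0,-43,0,66,0],[0,0,0,-43.5,0,71,0],[0,0,0,-44,0,74,0]]'; python3 -m handwheel '[[0,0,0,0,0,1.5,0],[0,0,0,0,0,3,0],[0,0,0,0,0,4,0],[0,0,0,0,0,4,0]]'; python3 -m handwheel '[[0,0,0,0,0,1,0],[0,0,0,0,0,1,0]]'
```

```text
t: 22.3
tcp_pos: [0.498, -0.0434, 0.0578]
eef_rot: [[0.999, 0.053, 0.003], [0.053, -0.999, 0.005], [0.003, -0.005, -1.0]]
ft_force: [0.4, -0.1, -0.3]
finger_gap: 0.008
grip_force: 0.3
t: 22.7
tcp_pos: [0.4984, -0.0435, 0.0544]
eef_rot: [[0.999, 0.054, 0.004], [0.053, -0.999, 0.005], [0.004, -0.005, -1.0]]
ft_force: [-0.3, -0.1, -0.1]
finger_gap: 0.003
grip_force: 0.0
t: 22.9
tcp_pos: [0.4984, -0.0434, 0.0534]
eef_rot: [[0.999, 0.054, 0.004], [0.053, -0.999, 0.005], [0.004, -0.005, -1.0]]
ft_force: [0.6, -0.0, 0.2]
finger_gap: 0.003
grip_force: 0.0
```

```bash
python3 -m handwheel '[[0,0,0,0,0,0.6,0],[0,0,0,0,0,0.6,0]]'; python3 -m handwheel '[[0,0,0,0,0,0.6,0],[0,0,0,0,0,0.6,0]]';python3 -m handwheel '[[0,0,0,0,0,0.5,0],[0,0,0,0,0,0.5,0]]'
```

```text
t: 23.1
tcp_pos: [0.4983, -0.0434, 0.0528]
eef_rot: [[0.999, 0.054, 0.004], [0.054, -0.999, 0.005], [0.004, -0.005, -1.0]]
ft_force: [-0.2, -0.3, 1.0]
finger_gap: 0.005
grip_force: 0.4
t: 23.3
tcp_pos: [0.4983, -0.0435, 0.0527]
eef_rot: [[0.999, 0.054, 0.004], [0.054, -0.999, 0.005], [0.004, -0.005, -1.0]]
ft_force: [-2.8, 0.4, 12.2]
finger_gap: 0.001
grip_force: 6.3
t: 23.5
tcp_pos: [0.4984, -0.0435, 0.0526]
eef_rot: [[0.999, 0.054, 0.004], [0.054, -0.999, 0.005], [0.005, -0.005, -1.0]]
ft_force: [-4.4, 0.9, 23.2]
finger_gap: 0.006
grip_force: 11.7
```

Firm stop at lid-closed height. Retreat upward and look.

```bash
python3 -m handwheel '[[0,0,0,0,0,-10,0],[0,0,0,0,0,-50,0],[0,0,0,0,0,-100,0],[0,0,0,0,0,-150,0],[0,0,0,0,50,-150,0],[0,0,0,0,100,-150,0],[0,0,0,0,150,-150,0],[0,0,0,0,200,-150,0],[0,0,0,0,250,-150,0],[0,0,0,0,250,-150,0]]'; python3 - <<'E'
from nest import *
a=cam("top")["color"][:,:,::-1];b=cam("scene")["color"][110:290,160:350,::-1]
a=cv2.resize(a[120:330,130:440],None,fx=1.6,fy=1.6,interpolation=2);b=cv2.resize(b,(300,284),interpolation=2)
o=np.zeros((336,800,3),np.uint8);o[:a.shape[0],:a.shape[1]]=a;o[:284,500:]=b;cv2.imwrite("pics/g9.png",o)
E
```

```text
t: 24.5
tcp_pos: [0.5111, -0.2995, 0.2005]
eef_rot: [[0.999, 0.049, 0.005], [0.049, -0.999, 0.003], [0.005, -0.003, -1.0]]
ft_force: [0.4, 1.3, 0.0]
finger_gap: 0.003
grip_force: 0.0
```

View pics/g9.png

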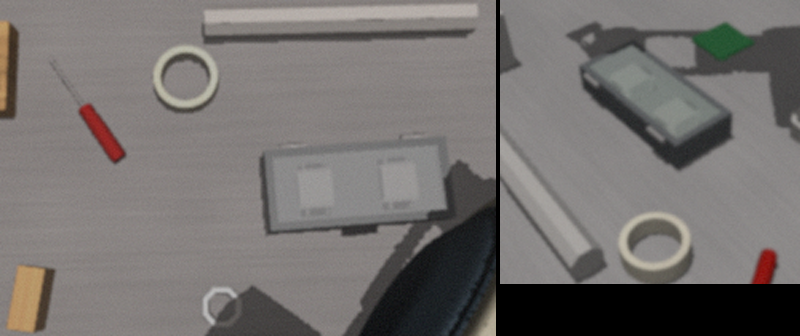

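The lid is flat and closed (355,185), with both bars seated beneath it at (315,187) and (398,180). The bystanders have not moved.

```bash
python3 -c "
from workcell import arm
print(arm.finish_job())"
```

```text
the job is handed in; nothing more can be done
None
```

The job is handed in after about 25 s of the 72 s allowed: both bars are pressed home in their clips (final presses 18 N and 23 N), the lid is fully closed, and the other things on the bench are where they were.

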